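# Fetch the sample jar from behind the bottles

### The arm

A 6-joint arm with a two-finger parallel gripper is mounted at the origin on the work surface. World frame = base frame: x ahead of the robot, y to its left, z up, the work surface at z = 0. Lengths are in m, angles in rad, forces in N, time in s.
With the tool pointing down it reaches from about 0.35 to 0.85 m from the base axis. Payload 8.1 kg.
Tool frame: the origin (TCP) lies at the very end of the fingers, on their centre line; the grasp point (between the pads) lies 19 mm behind it; z points along the fingers, x is the direction in which the jaws open and shut, and the axes are right-handed (so a half turn about z gives the same grasp; the last joint's range is limited). The gripper opens to 93 mm and grips with 3 to 60 N. Pads are 15 mm wide; open, the fingers measure 128 mm over their backs; the gripper's body (75 mm by 188 mm) begins 65 mm behind the grasp point.
Start: joints at [1.254, 0.13, 1.488, -0, 1.523, -0.085], TCP at [0.138, 0.584, 0.219] pointing down, gripper open.
Joint ranges: [-2.96, 2.96], [-0.89, 2.26], [0.02, 2.5], [-1.34, 4.48], [0, 2.73], [-2.66, 2.66]. Speed limits (rad/s): [2.39, 2.39, 2.79, 3.14, 3.14, 3.14].

### API

Orientations are given as a rotation vector (axis times angle).
In Python, from plant import robot gives the robot as it stands. The module is installed in compiled form; this text tells all that it offers.
- The arm moves only by the tool jog_arm, never from a script. Its argument "commands" is one flat list of numbers, 5 for each row, row after row: the gripper's target within -1 to 1 (shut at 1, half-way at 0, fully open at -1), then the shift along the tool's x, y, z in m, then the turn about the tool's z in degrees. A call has 1 to 20 rows; each row shifts and turns the commanded pose from where the row before left it, along the tool's axes as they then stand; what a row does not reach is not made up. A row lasts 1/12 s, in which the tool goes at most 41.7 mm and 7.16 degrees, less where a joint would pass 70% of its speed; a pose out of reach is approached as far as the arm can. A call is refused whole if a number of a shift passes 0.0417 or a number of a turn 7.16, either way. A call with a gripper value outside its range is refused whole. The fingers move at their own pace and stop on an object; "grip_force" is the grip in N (left out, the last holds). Time passes only in rows, so rows that do not move let the fingers close. It gives the time, the measured TCP pose, the force and the opening at its end, in the units of the state.
- robot.read_state(): the state, without advancing time (a new reading comes with each control period).
- robot.read_camera(name): name is "side" or "top"; returns a dict with "img" (384x512x3 uint8, blue, green, red), "vfov" (degrees; the focal length in pixels is half the picture's height over the tangent of half this angle, whatever the lens; pixels are square), "cx", "cy" (the principal point, pixels), "extrinsics" (4x4, takes a point from world to camera coordinates). Camera axes: x right, y down, z forward; pixel columns grow to the right and rows downward; lengths in m; the calibration is good to about 2 mm. A picture is of the moment at which its call begins. There is no depth.
- robot.close_job(): hands the job in, once; it reports no verdict.
Trained networks look in a picture, given as the dict that the camera call returned (one of the last four; its "shot" number tells which), for a name from the list of things; names that differ only in an ending like _2 or _b are one class to them, and where a whole thing is asked for, a point or a joint stands for the part that bears it (a point fixed in the world has none). Each returns a list of dicts, best first, with "score" (0 to 1); they miss things now and then, are a little off and sometimes report something else, mostly with a low value. They report only what shows in the picture. A call takes as long as a camera call. They do not tell look-alikes from the thing itself.
- robot.recognise(thing, picture): "box" ([centre column, centre row, width, height] as shares, 0 to 1, of the picture: columns of its width, rows of its height, round what is visible of it).
- robot.pinpoint(thing, picture): "position" ([row, column] as shares, 0 to 1, of the picture: columns of its width, rows of its height: a listed point, or the origin of a listed thing).
The state is a dict: "t": time; "q": joint angles; "dq": joint speeds; "joint_torque": joint torques, N m; "tool_pos": TCP position; "orientation": TCP orientation; "force": force on the tool from outside, world axes, zero at the start; "wrist_torque": the same for the moment, N m; "opening": finger opening in m.
Only numpy, scipy, OpenCV 4.12 (cv2) and the standard library are available. Lean on these libraries where they do the work, as an engineer would, in place of code of your own. Each camera call takes 0.05 s, during which the arm holds its last target.

### The job

The small amber jar with the yellow lid in the storage bay is hemmed in by three tall bottles. Move all three bottles over to the aluminium side tray, set the jar in the middle of the glowing violet window of the UV box, and only then put every bottle back in the bay on the very place where it stood at the start. Keep the bottles and the jar upright, let go of everything, and leave the glass beaker alone.

Things in the scene. Friction and masses are not known exactly. Their poses are not given: they have to be found in the camera images.
- blue_mid (a point): Wide-mouth white bottle with blue cap and blue band, round, 44 mm across from bottom to top (cap included), 100 mm tall (cap from 73 mm up), about 150 g. The point is on its axis half-way up, 50 mm above the underside; z up. Starts on one of the bay's three bottle places (which one varies). Grip from above, 65 to 85 mm above the underside; room at any yaw.
- green_mid (a point): Wide-mouth white bottle with green cap and green band, round, 44 mm across from bottom to top (cap included), 100 mm tall (cap from 73 mm up), about 150 g. The point is on its axis half-way up, 50 mm above the underside; z up. Starts on one of the bay's three bottle places (which one varies). Grip from above, 65 to 85 mm above the underside; room at any yaw.
- red_mid (a point): Wide-mouth white bottle with red cap and red band, round, 44 mm across from bottom to top (cap included), 100 mm tall (cap from 73 mm up), about 150 g. The point is on its axis half-way up, 50 mm above the underside; z up. Starts on one of the bay's three bottle places (which one varies). Grip from above, 65 to 85 mm above the underside; room at any yaw.
- jar_mid (a point): Centre of the small amber glass jar with a yellow lid, 41 mm in diameter (40 mm below the lid), 44 mm tall, about 70 g. This point lies on its axis half-way up, 22 mm above its underside; z upward. It starts in the bay between the bottles and in front of the bay's back wall; the bottles leave no room for a gripper until they are gone.
- bay: Fixed grey storage bay, 160 (x) by 200 (y) mm; origin at the centre of its underside, z up, x towards its back wall (60 mm tall, inner face at x = 74). Floor top at 6 mm; 14 mm lips on the other sides. Dark pads mark the places: bottles at (-42, 0), (20, 62), (20, -62) mm, jar at (20, 0); things start within 3 mm of these. Place and yaw vary; x points roughly away from the robot.
- tray: Fixed shallow aluminium side tray, empty, 260 (x) by 90 (y) mm, 12 mm tall, walls and floor 4 mm thick. Origin at the centre of its underside, x along its length (roughly away from the robot), z up. The bottles fit in a row along x, 80 mm apart (x = -80, 0, 80 mm). It stands left or right of the bay, the UV box on the other side.
- uv_window (a point): Centre of the glowing violet round window, 60 mm in diameter, flush in the flat top of the fixed black UV box (150 by 150 mm, 45 mm tall). This point lies on the top face, 45 mm above the table; z up. It stands left or right.
- beaker_mid (a point): Centre (half-way up, 32.5 mm above its underside) of a loose empty glass beaker, 56 mm in diameter, 65 mm tall, standing between the robot and the bay: it must stay where it is.
Mind the look-alikes: they are no part of the job. What is meant by the part that bears blue_mid is not pink, and is the larger of those in its own colour.

How it is judged:
On the way, in this order (a step that is already met when the one before it is completed fails the run):
1. all three bottles stand upright in the side tray, released (x of blue_mid in the frame of tray between -0.115 and 0.115 m and y of blue_mid in the frame of tray between -0.04 and 0.04 m and z of blue_mid in the frame of tray between 0.043 and 0.065 m and angle between each of blue_mid, green_mid, red_mid's own z axis and vertical below 0.15 rad and x of green_mid in the frame of tray between -0.115 and 0.115 m and y of green_mid in the frame of tray between -0.04 and 0.04 m and z of green_mid in the frame of tray between 0.043 and 0.065 m and x of red_mid in the frame of tray between -0.115 and 0.115 m and y of red_mid in the frame of tray between -0.04 and 0.04 m and z of red_mid in the frame of tray between 0.043 and 0.065 m and contact force between the fingers and blue_bottle below 0.1 N and contact force between the fingers and green_bottle below 0.1 N and contact force between the fingers and red_bottle below 0.1 N), for 0.2 s.
2. the jar stands on the violet window, released, while all three bottles are still in the tray (horizontal distance between jar_mid and uv_window below 0.015 m and angle between jar_mid's own z axis and vertical below 0.12 rad and z of jar_mid in the frame of uv_window between 0.015 and 0.029 m and x of blue_mid in the frame of tray between -0.115 and 0.115 m and y of blue_mid in the frame of tray between -0.04 and 0.04 m and z of blue_mid in the frame of tray between 0.043 and 0.065 m and angle between each of blue_mid, green_mid, red_mid's own z axis and vertical below 0.15 rad and x of green_mid in the frame of tray between -0.115 and 0.115 m and y of green_mid in the frame of tray between -0.04 and 0.04 m and z of green_mid in the frame of tray between 0.043 and 0.065 m and x of red_mid in the frame of tray between -0.115 and 0.115 m and y of red_mid in the frame of tray between -0.04 and 0.04 m and z of red_mid in the frame of tray between 0.043 and 0.065 m and contact force between the fingers and jar below 0.1 N), for 0.2 s.
At the end, for the whole second after the job is handed in: Each bottle stands upright (within 0.12 rad) and at rest within 15 mm of its own starting position in the bay, and the jar stands upright on the UV box with its axis within 15 mm of the centre of the violet window (distance of each of blue_mid, green_mid, red_mid from where it was at the start of the episode below 0.015 m and angle between each of blue_mid, green_mid, red_mid, jar_mid's own z axis and vertical below 0.12 rad and linear speed of each of blue_bottle, green_bottle, red_bottle, jar below 0.02 m/s and horizontal distance between jar_mid and uv_window below 0.015 m and z of jar_mid in the frame of uv_window between 0.015 and 0.029 m); the robot touches nothing.
It fails at once if a bottle or the jar is tipped by more than 0.5 rad (angle between any of blue_mid, green_mid, red_mid, jar_mid's own z axis and vertical above 0.5 rad).
It fails at once if the beaker is shifted by more than 20 mm or tipped (distance of beaker_mid from where it was at the start of the episode above 0.02 m or angle between beaker_mid's own z axis and vertical above 0.3 rad).
It also fails if it takes over 125 s, if anything falls off the work surface, if the arm or the gripper's body presses on something with over 40 N, if the wrist force passes 120 N, or if a joint passes its speed limit or range.

## Working session

There is one attempt and no reset: what is moved stays moved. The work goes in short steps, Python scripts to look and compute and a tool call to move; the robot and the scene stay as the last step left them, time stands still between calls to the robot, and variables do not carry over. Pictures are saved under pics/ and viewed, and the job is handed in when it is done.

Besides the shell and the picture viewer there is one more tool, called as a command line: name --argument value ..., lists and objects as JSON in quotes. jog_arm: Moves the arm, as the interface text tells. Its arguments: {"type":"object","properties":{"commands":{"type":"array"},"grip_force":{"type":"number"}},"required":["commands"]}

```bash
mkdir -p pics; cat > h.py <<'E'
from plant import robot
import numpy as np, cv2
def K(c):
    h=c["img"].shape[0]; return h/2/np.tan(np.radians(c["vfov"])/2)
def ray(c,u,v):
    f=K(c);E=np.array(c["extrinsics"]);R=E[:3,:3];t=E[:3,3]
    d=R.T@np.array([(u-c["cx"])/f,(v-c["cy"])/f,1]);return -R.T@t,d
def at_z(c,u,v,z):
    o,d=ray(c,u,v);return o+d*(z-o[2])/d[2]
def proj(c,p):
    E=np.array(c["extrinsics"]);q=E[:3,:3]@np.array(p)+E[:3,3];f=K(c)
    return np.array([c["cx"]+f*q[0]/q[2],c["cy"]+f*q[1]/q[2]])
E
python3 - <<'E'
from h import *
for n in("top","side"):
    c=robot.read_camera(n);cv2.imwrite(f"pics/{n}0.png",c["img"])
    print(n,c["vfov"],c["cx"],c["cy"],np.round(c["extrinsics"],3).tolist())
    H,W=c["img"].shape[:2]
    zz=dict(blue_mid=.056,green_mid=.056,red_mid=.056,jar_mid=.028,uv_window=.045,beaker_mid=.0325,bay=0,tray=0)
    for th,z in zz.items():
        for r in robot.pinpoint(th,c)[:4]:
            v,u=r["position"][0]*H,r["position"][1]*W
            print(th,round(r["score"],2),round(u,1),round(v,1),np.round(at_z(c,u,v,z),3))
print(robot.read_state())
E
```

```text
top 49.24623526586995 254.0457174040286 190.40933418789197 [[0.024, -1.0, 0.016, -0.014], [-0.99, -0.026, -0.136, 0.508], [0.137, -0.012, -0.991, 1.14], [0.0, 0.0, 0.0, 1.0]]
blue_mid 0.74 198.9 142.5 [0.636 0.157 0.056]
blue_mid 0.54 235.2 157.3 [0.597 0.054 0.056]
blue_mid 0.43 206.1 168.5 [0.563 0.134 0.056]
green_mid 0.75 281.6 158.4 [ 0.597 -0.075  0.056]
jar_mid 0.59 262.4 161.2 [ 0.593 -0.023  0.028]
uv_window 0.84 358.2 209.8 [ 0.46  -0.291  0.045]
uv_window 0.51 263.3 179.8 [ 0.537 -0.026  0.045]
bay 0.92 260.6 171.2 [ 0.57  -0.019  0.   ]
tray 0.97 160.0 192.0 [0.501 0.269 0.   ]
side 52.29442290280133 262.80739721790496 197.2093812264817 [[0.825, -0.565, 0.001, -0.435], [-0.419, -0.613, -0.67, 0.277], [0.379, 0.552, -0.742, 0.812], [0.0, 0.0, 0.0, 1.0]]
blue_mid 0.74 269.9 185.7 [0.579 0.043 0.056]
blue_mid 0.74 265.2 155.2 [0.636 0.147 0.056]
blue_mid 0.66 246.3 174.4 [0.551 0.113 0.056]
green_mid 0.82 305.3 209.9 [ 0.604 -0.073  0.056]
red_mid 0.75 271.4 204.7 [ 0.545 -0.012  0.056]
jar_mid 0.82 287.3 205.3 [ 0.592 -0.017  0.028]
jar_mid 0.31 272.8 183.4 [0.606 0.068 0.028]
uv_window 0.8 314.4 317.9 [ 0.448 -0.298  0.045]
beaker_mid 0.87 223.5 244.4 [ 0.393 -0.033  0.032]
bay 0.59 281.9 212.8 [ 0.58  -0.012  0.   ]
{'t': 0.9, 'q': array([ 1.25357517e+00,  1.30371848e-01,  1.48818414e+00, -3.13927687e-05,
        1.52298682e+00, -8.54042648e-02]), 'dq': array([ 0.00125843,  0.00019838,  0.00042493,  0.0015038 , -0.00028926,
       -0.00048164]), 'joint_torque': array([-1.85389172e-04, -5.59737074e+01, -4.92072201e+01,  7.66930380e-02,
        2.18922197e-02, -9.12539394e-05]), 'tool_pos': array([0.13784579, 0.58396971, 0.21866077]), 'orientation': array([-2.46344107e+00, -1.94962923e+00, -9.24752944e-05]), 'force': array([ 0.473746  ,  0.09147981, -0.08877512]), 'wrist_torque': array([-0.04052202, -0.00179347,  0.06286201]), 'opening': 0.09321716786925666}
```

View pics/top0.png

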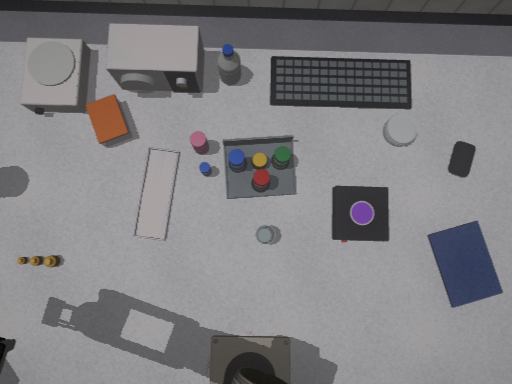

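View pics/side0.png

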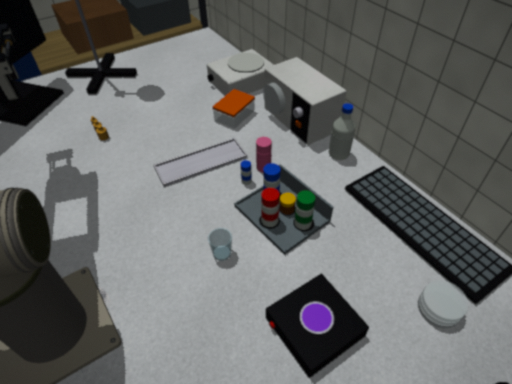

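```bash
python3 - <<'E'
import cv2
a=cv2.imread('pics/top0.png')[105:225,170:330];cv2.imwrite('pics/top0c.png',cv2.resize(a,None,fx=5,fy=5,interpolation=cv2.INTER_CUBIC)[:600,:800])
a=cv2.imread('pics/side0.png')[125:275,200:360];cv2.imwrite('pics/side0c.png',cv2.resize(a,None,fx=4,fy=4,interpolation=cv2.INTER_CUBIC))
E
```

```text
(no output)
```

View pics/top0c.png

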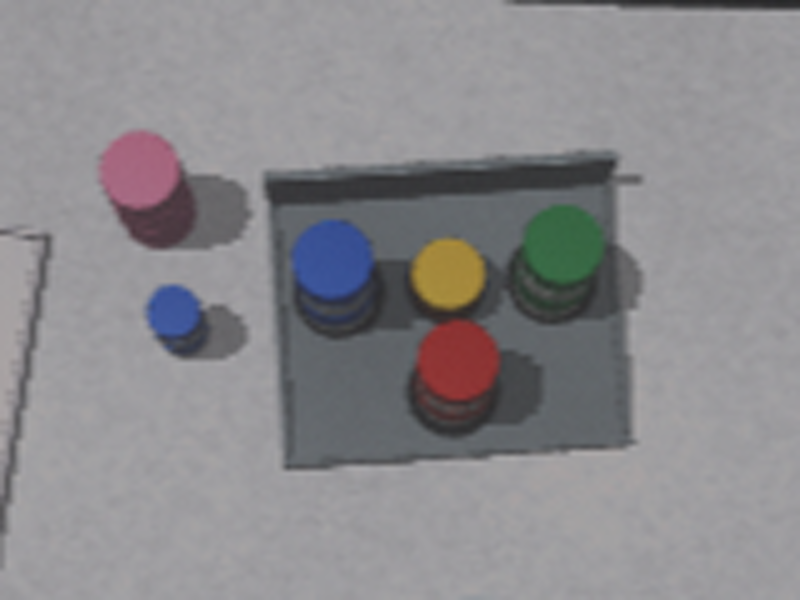

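View pics/side0c.png

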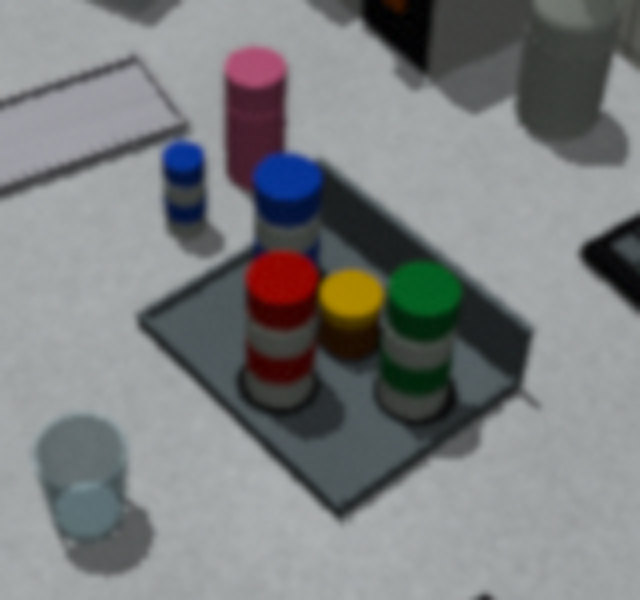

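```bash
cat > seg.py <<'E'
from h import *
def segs(c,name,show=True):
    hsv=cv2.cvtColor(c["img"],cv2.COLOR_BGR2HSV)
    R=dict(red=((0,130,60),(6,255,255)),red2=((174,130,60),(180,255,255)),blue=((108,120,60),(125,255,255)),green=((55,120,50),(85,255,255)),yellow=((17,130,80),(32,255,255)),violet=((126,120,60),(150,255,255)))
    out={}
    for k,(lo,hi) in R.items():
        m=cv2.inRange(hsv,np.array(lo),np.array(hi))
        n,l,s,ce=cv2.connectedComponentsWithStats(m)
        for i in range(1,n):
            if s[i,4]>25: out.setdefault(k,[]).append((ce[i],s[i]))
    return out
E
python3 - <<'E'
from seg import *
Z=dict(red=.106,red2=.106,blue=.106,green=.106,yellow=.05,violet=.045)
for n in("top","side"):
    c=robot.read_camera(n)
    for k,L in segs(c,n).items():
        for ce,s in L: print(n,k,np.round(ce,1),s.tolist(),np.round(at_z(c,*ce,Z[k]),4))
E
```

```text
top red [261.2 176.7] [254, 169, 16, 16, 196] [ 0.5353 -0.018   0.106 ]
top blue [227.4  49.2] [223, 44, 10, 11, 90] [0.8894 0.0831 0.106 ]
top blue [236.1 156.6] [229, 149, 16, 16, 198] [0.5877 0.0501 0.106 ]
top blue [204.4 167. ] [200, 162, 10, 11, 79] [0.5573 0.1331 0.106 ]
top yellow [259.2 159.4] [252, 153, 15, 14, 158] [ 0.5937 -0.013   0.05  ]
top yellow [ 21.1 260.1] [18, 257, 7, 7, 33] [0.3007 0.6197 0.05  ]
top yellow [ 34.3 260.6] [30, 257, 9, 8, 58] [0.3002 0.5844 0.05  ]
top yellow [ 49.9 261. ] [45, 256, 11, 11, 94] [0.3001 0.5428 0.05  ]
top violet [361.6 212.5] [352, 203, 20, 21, 328] [ 0.4526 -0.3003  0.045 ]
side red [269.9 194.7] [261, 187, 19, 16, 204] [ 0.5341 -0.0196  0.106 ]
side blue [347.4 106.6] [342, 103, 11, 9, 75] [0.9283 0.1408 0.106 ]
side blue [245.2 164.8] [241, 160, 10, 12, 82] [0.5414 0.1    0.106 ]
side blue [271.3 169.4] [263, 163, 18, 14, 193] [0.5865 0.0488 0.106 ]
side green [305.6 196.7] [297, 190, 19, 14, 214] [ 0.5997 -0.0723  0.106 ]
side yellow [ 97.7 126.3] [91, 117, 15, 17, 105] [0.2941 0.5476 0.05  ]
side yellow [287.3 198.3] [280, 192, 16, 13, 169] [ 0.5936 -0.0132  0.05  ]
side violet [316.4 317. ] [302, 304, 29, 27, 627] [ 0.4526 -0.2991  0.045 ]
```

```bash
cat > go.py <<'E'
import sys
from h import *
from scipy.spatial.transform import Rotation as Ro
def pose():
    s=robot.read_state();R=Ro.from_rotvec(s["orientation"]).as_matrix()
    return s,np.array(s["tool_pos"]),R
def delta(p,ang=None):
    s,t,R=pose();a=np.degrees(np.arctan2(R[1,0],R[0,0]))
    turn=0 if ang is None else -((ang-a+180)%360-180)
    print("at",t.round(4),"ang",round(a,2),"tilt",R[:,2].round(4),"t",round(s["t"],2),"open",round(s["opening"],4),"q",np.round(s["q"],2))
    print("delta tool now (mm)",(R.T@(np.array(p)-t)*1000).round(1),"turn",round(turn,2))
    b=np.radians(a-turn);R2=np.array([[np.cos(b),np.sin(b),0],[np.sin(b),-np.cos(b),0],[0,0,-1]])
    print("after turn (mm)",(R2.T@(np.array(p)-t)*1000).round(1))
if __name__=="__main__":
    v=[float(x) for x in sys.argv[1:]];delta(v[:3],v[3] if len(v)>3 else None)
E
python3 - <<'E'
from seg import *
c=robot.read_camera("top")
hsv=cv2.cvtColor(c["img"],cv2.COLOR_BGR2HSV);print(hsv[154,282],hsv[141,198])
m=cv2.inRange(hsv,np.array((45,100,30)),np.array((95,255,255)))
n,l,s,ce=cv2.connectedComponentsWithStats(m)
for i in range(1,n):
    if s[i,4]>25: print("green",ce[i],s[i],at_z(c,*ce[i],.106))
a=c["img"][140:250,125:195];cv2.imwrite("pics/tray.png",cv2.resize(a,None,fx=5,fy=5,interpolation=cv2.INTER_CUBIC))
for u,v in [(152,149),(179,152),(165,240),(135,238)]: print(at_z(c,u,v,.012).round(4))
r=robot.recognise("tray",c);print(r[:2])
# pink height
d=robot.read_camera("side")
o1,d1=ray(c,198,139);o2,d2=ray(d,264,141)
x=np.linalg.lstsq(np.stack([d1,-d2],1),o2-o1,rcond=None)[0];print("pink top",o1+d1*x[0],o2+d2*x[1])
E
```

```text
[ 68 116 103] [168  94 166]
green [282.15300546 153.47540984] [275 146  15  16 183] [ 0.59954393 -0.07251097  0.106     ]
[0.624  0.2964 0.012 ]
[0.6173 0.2183 0.012 ]
[0.3641 0.2452 0.012 ]
[0.3676 0.3293 0.012 ]
[]
pink top [0.63350198 0.15354437 0.10330998] [0.63552605 0.15255043 0.10371216]
```

View pics/tray.png

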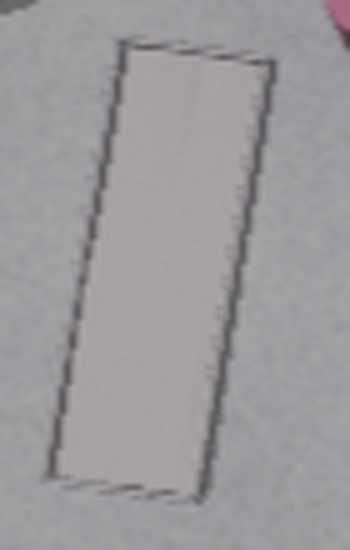

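```bash
python3 - <<'E'
from h import *
c=robot.read_camera("top")
P=np.array([at_z(c,u,v,.012)[:2] for u,v in [(149.4,148),(180,152.4),(165.4,240),(134.6,235.4)]])
print(P.round(4)); print([np.linalg.norm(P[i]-P[(i+1)%4]).round(4) for i in range(4)])
ctr=P.mean(0); d=(P[0]+P[1]-P[2]-P[3]);d/=np.linalg.norm(d);print(ctr,np.degrees(np.arctan2(d[1],d[0])))
for k in(-.08,0,.08):print(k,(ctr+k*d).round(4))
E
python3 go.py .535 -.0185 .20 95
```

```text
[[0.6267 0.3041]
 [0.6162 0.2154]
 [0.3641 0.2441]
 [0.3748 0.3308]]
[np.float64(0.0894), np.float64(0.2537), np.float64(0.0874), np.float64(0.2533)]
[0.4954657 0.2735866] -6.278761026706541
-0.08 [0.4159 0.2823]
0 [0.4955 0.2736]
0.08 [0.575  0.2648]
at [0.1378 0.584  0.2186] ang 76.72 tilt [ 0.  0. -1.] t 1.2 open 0.0929 q [ 1.25  0.13  1.49 -0.    1.52 -0.09]
delta tool now (mm) [-495.1  525.    18.7] turn -18.28
after turn (mm) [-634.8  343.2   18.6]
```

jog_arm --commands '[-1,0,0,0,-6.1,-1,0,0,0,-6.1,-1,0,0,0,-6.1,-1,-0.035,0.019,0,0,-1,-0.035,0.019,0,0,-1,-0.035,0.019,0,0,-1,-0.035,0.019,0,0,-1,-0.035,0.019,0,0,-1,-0.035,0.019,0,0,-1,-0.035,0.019,0,0,-1,-0.035,0.019,0,0,-1,-0.035,0.019,0,0,-1,-0.035,0.019,0,0,-1,-0.035,0.019,0,0,-1,-0.035,0.019,0,0,-1,-0.035,0.019,0,0,-1,-0.035,0.019,0,0,-1,-0.035,0.019,0,0,-1,-0.035,0.019,0,0,-1,-0.035,0.019,0,0]' --grip_force 20

```text
t: 2.87
tool_pos: [0.5125, 0.0175, 0.2189]
orientation: [2.122, 2.316, 0.001]
force: [0.8, 1.0, 0.5]
opening: 0.0929
```

```bash
python3 go.py .535 -.0185 .062 95
```

```text
at [0.5125 0.0175 0.2189] ang 95.0 tilt [ 8.e-04  0.e+00 -1.e+00] t 2.87 open 0.0929 q [-0.07 -0.11  1.73  0.    1.52 -1.72]
delta tool now (mm) [-37.8  19.2 156.9] turn 0.0
after turn (mm) [-37.8  19.3 156.9]
```

jog_arm --commands '[-1,-0.02,0.01,0,0,-1,-0.0195,0.01,0,0,-1,0,0,0.03,0,-1,0,0,0.03,0,-1,0,0,0,0]'

```text
t: 3.28
tool_pos: [0.5314, -0.0182, 0.1523]
orientation: [-2.118, -2.31, 0.008]
force: [-2.2, 1.1, -1.2]
opening: 0.0932
```

```bash
python3 go.py .535 -.0185 .062 95
```

```text
at [ 0.5314 -0.0182  0.1523] ang 94.95 tilt [-0.0093  0.0013 -1.    ] t 3.28 open 0.0932 q [-0.13 -0.    1.75  0.    1.4  -1.79]
delta tool now (mm) [-0.8  4.4 90.3] turn -0.05
after turn (mm) [-0.6  3.5 90.3]
```

jog_arm --commands '[-1,0,0,0.03,0,-1,0,0,0.03,0,-1,0,0,0.015,0,-1,0,0,0,0,-1,0,0,0,0]'

```text
t: 3.7
tool_pos: [0.5348, -0.0178, 0.0843]
orientation: [-2.121, -2.316, 0.001]
force: [0.8, -0.5, -0.2]
opening: 0.0927
```

```bash
python3 go.py .535 -.0185 .062 95; python3 - <<'E'
from h import *
c=robot.read_camera("side");a=c["img"][110:260,190:350];cv2.imwrite('pics/s1.png',cv2.resize(a,None,fx=4,fy=4,interpolation=cv2.INTER_CUBIC))
E
```

```text
at [ 0.5348 -0.0178  0.0843] ang 95.05 tilt [-1.1e-03  1.0e-04 -1.0e+00] t 3.7 open 0.0927 q [-0.13  0.06  1.81 -0.    1.27 -1.79]
delta tool now (mm) [-0.7  0.2 22.3] turn 0.05
after turn (mm) [-0.7  0.2 22.3]
```

View pics/s1.png

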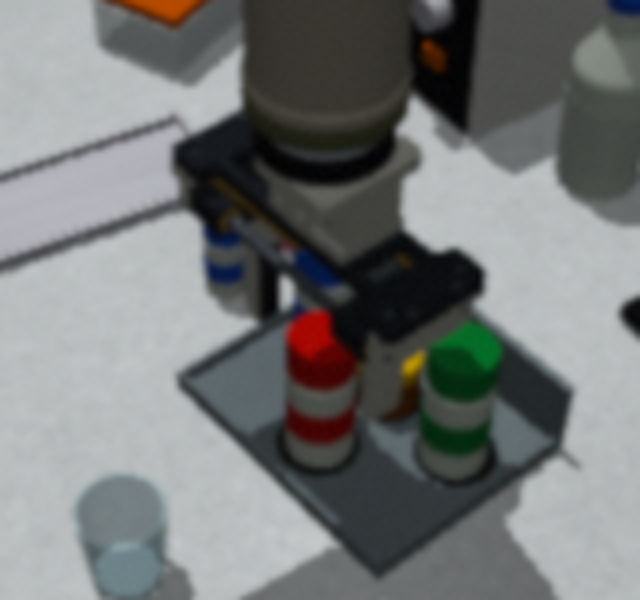

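```bash
python3 - <<'E'
from h import *
c=robot.read_camera("side")
for p in [(.535,-.018,.106),(.535,-.018,.006),(.53,-.073,.084),(.54,.037,.084)]:print(p,(proj(c,p)-[190,110])*4)
E
```

```text
(0.535, -0.018, 0.106) [319.40849402 336.59682276]
(0.535, -0.018, 0.006) [317.15058761 442.28338578]
(0.53, -0.073, 0.084) [366.1965874  423.25935101]
(0.54, 0.037, 0.084) [274.69912891 303.39824874]
```

```bash
python3 - <<'E'
from h import *
c=robot.read_camera("top");a=c["img"][90:240,150:350];cv2.imwrite('pics/t1.png',cv2.resize(a,None,fx=4,fy=4,interpolation=cv2.INTER_CUBIC))
for p in [(.535,-.018,.106),(.53,-.073,.084),(.54,.037,.084),(.535,-.018,.2)]:print(p,(proj(c,p)-[150,90])*4)
E
```

```text
(0.535, -0.018, 0.106) [444.84247714 347.10290699]
(0.53, -0.073, 0.084) [525.09571541 362.07836655]
(0.54, 0.037, 0.084) [362.44261528 343.12626981]
(0.535, -0.018, 0.2) [449.94612464 320.94621488]
```

View pics/t1.png

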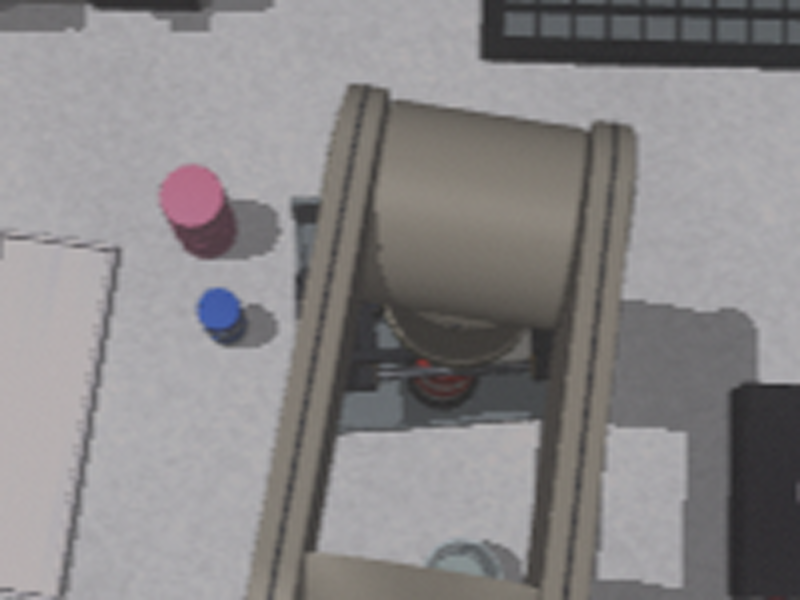

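jog_arm --commands '[-1,0,0,0.022,0,-1,0,0,0,0,0.5,0,0,0,0,1,0,0,0,0,1,0,0,0,0,1,0,0,0,0,1,0,0,0,0,1,0,0,0,0,1,0,0,0,0,1,0,0,0,0]' --grip_force 20

```text
t: 4.68
tool_pos: [0.535, -0.0181, 0.0617]
orientation: [2.122, 2.317, 0.0]
force: [0.5, 0.4, 0.1]
opening: 0.0443
```

```bash
python3 go.py .535 -.0185 .062 95; python3 - <<'E'
from h import *
c=robot.read_camera("side");a=c["img"][110:260,190:350];cv2.imwrite('pics/s2.png',cv2.resize(a,None,fx=4,fy=4,interpolation=cv2.INTER_CUBIC))
E
```

```text
at [ 0.535  -0.0181  0.0617] ang 95.02 tilt [ 1.e-04  0.e+00 -1.e+00] t 4.68 open 0.0443 q [-0.13  0.09  1.83  0.    1.22 -1.79]
delta tool now (mm) [-0.4 -0.1 -0.3] turn 0.02
after turn (mm) [-0.4 -0.1 -0.3]
```

View pics/s2.png

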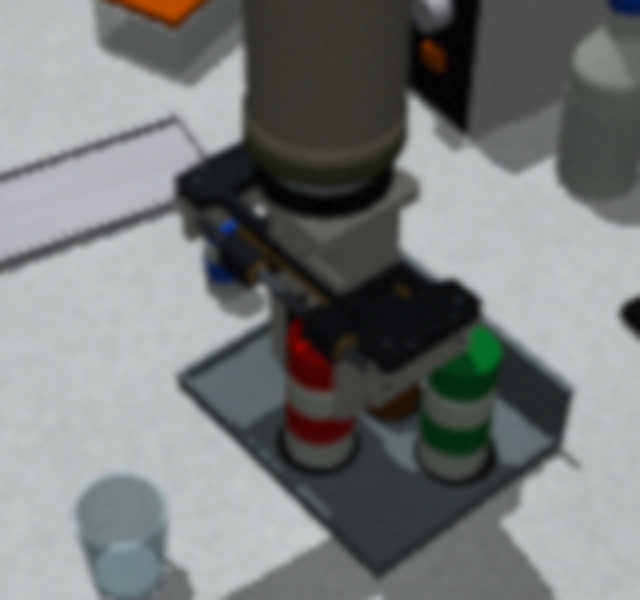

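jog_arm --commands '[1,0,0,-0.015,0,1,0,0,-0.03,0,1,0,0,-0.035,0,1,0,0,-0.035,0,1,0,0,-0.015,0,1,0.018,-0.005,0,0,1,0.034,-0.01,0,0,1,0.034,-0.01,0,0,1,0.034,-0.01,0,0,1,0.034,-0.01,0,0,1,0.034,-0.01,0,0,1,0.034,-0.01,0,0,1,0.034,-0.01,0,0,1,0.034,-0.01,0,0,1,0.018,-0.006,0,0,1,0,0,0,0,1,0,0,0,0]' --grip_force 25

```text
t: 6.15
tool_pos: [0.4168, 0.2813, 0.1913]
orientation: [2.119, 2.319, -0.001]
force: [0.1, -0.3, -1.6]
opening: 0.0438
```

```bash
python3 go.py .416 .282 .06 95
```

```text
at [0.4168 0.2813 0.1913] ang 95.17 tilt [-5.e-04 -6.e-04 -1.e+00] t 6.15 open 0.0438 q [ 0.49 -0.12  1.79 -0.    1.47 -1.17]
delta tool now (mm) [  0.8  -0.6 131.3] turn 0.17
after turn (mm) [  0.7  -0.7 131.3]
```

jog_arm --commands '[1,0,0,0.03,0,1,0,0,0.035,0,1,0,0,0.035,0,1,0,0,0.018,0,1,0,0,0.008,0,1,0,0,0.004,0,1,0,0,0,0,1,0,0,0,0]'

```text
t: 6.82
tool_pos: [0.4188, 0.2809, 0.0632]
orientation: [2.122, 2.315, 0.003]
force: [0.6, -0.1, -0.3]
opening: 0.0438
```

```bash
python3 go.py .416 .282 .06 95;python3 -c "
from h import *
print(robot.read_state()['force'])
c=robot.read_camera('side');a=c['img'][110:260,130:290];cv2.imwrite('pics/s3.png',cv2.resize(a,None,fx=4,fy=4,interpolation=cv2.INTER_CUBIC))"
```

```text
at [0.4188 0.2809 0.0632] ang 94.98 tilt [ 0.0021  0.001  -1.    ] t 6.82 open 0.0438 q [ 0.49  0.    1.91 -0.    1.22 -1.17]
delta tool now (mm) [ 1.3 -2.7  3.2] turn -0.02
after turn (mm) [ 1.3 -2.7  3.2]
[ 0.61039126 -0.14646566 -0.26680517]
```

View pics/s3.png

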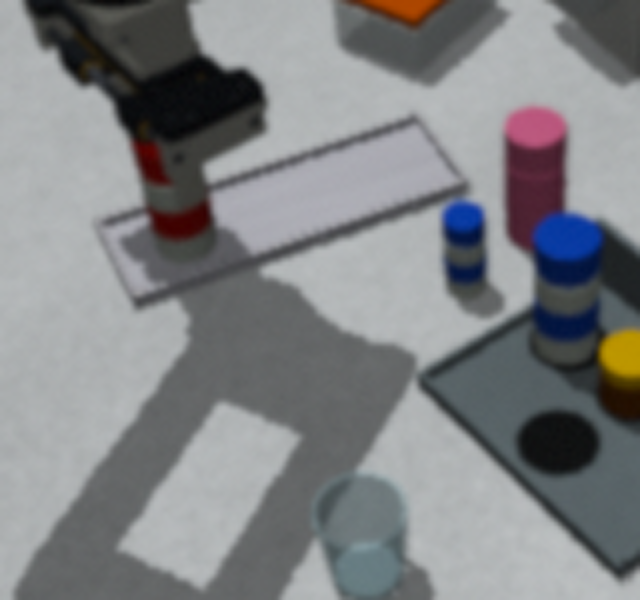

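jog_arm --commands '[1,0,0,0.002,0,1,0,0,0.001,0,1,0,0,0,0,0.3,0,0,0,0,-1,0,0,0,0,-1,0,0,0,0,-1,0,0,0,0,-1,0,0,0,0]'

```text
t: 7.53
tool_pos: [0.4172, 0.2807, 0.0584]
orientation: [-2.122, -2.316, 0.001]
force: [0.8, -0.6, -1.1]
opening: 0.0657
```

```bash
python3 go.py .587 .0495 .18 95
```

```text
at [0.4172 0.2807 0.0584] ang 95.02 tilt [-5.e-04 -2.e-04 -1.e+00] t 7.53 open 0.0657 q [ 0.49  0.01  1.92  0.    1.21 -1.17]
delta tool now (mm) [-245.2  148.9 -121.6] turn 0.02
after turn (mm) [-245.1  149.1 -121.6]
```

jog_arm --commands '[-1,0,0,0,0,-1,0,0,-0.02,0,-1,0,0,-0.035,0,-1,0,0,-0.035,0,-1,0,0,-0.03,0,-1,-0.02,0.012,0,0,-1,-0.03,0.018,0,0,-1,-0.03,0.018,0,0,-1,-0.03,0.018,0,0,-1,-0.03,0.018,0,0,-1,-0.03,0.018,0,0,-1,-0.03,0.018,0,0,-1,-0.03,0.018,0,0,-1,-0.015,0.01,0,0,-1,0,0,0.02,0,-1,0,0,0.03,0,-1,0,0,0.02,0,-1,0,0,0,0,-1,0,0,0,0]'

```text
t: 9.12
tool_pos: [0.585, 0.0496, 0.1073]
orientation: [-2.12, -2.315, 0.004]
force: [0.8, 0.5, 0.3]
opening: 0.0929
```

```bash
python3 go.py .587 .0495 .062 95
```

```text
at [0.585  0.0496 0.1073] ang 95.02 tilt [-0.0035  0.     -1.    ] t 9.12 open 0.0929 q [-0.    0.18  1.64 -0.    1.32 -1.66]
delta tool now (mm) [-0.3  2.2 45.3] turn 0.02
after turn (mm) [-0.3  2.  45.3]
```

jog_arm --commands '[-1,0,0.001,0.02,0,-1,0,0,0.02,0,-1,0,0,0.005,0,-1,0,0,0,0,-1,0,0,0,0,1,0,0,0,0,1,0,0,0,0,1,0,0,0,0,1,0,0,0,0,1,0,0,0,0,1,0,0,0,0,1,0,0,0,0]'

```text
t: 10.12
tool_pos: [0.5873, 0.0497, 0.0637]
orientation: [-2.122, -2.317, 0.0]
force: [0.6, 0.4, -0.1]
opening: 0.0509
```

```bash
python3 go.py .575 .265 .19 95
```

```text
at [0.5873 0.0497 0.0637] ang 95.02 tilt [-0. -0. -1.] t 10.12 open 0.0509 q [-0.    0.23  1.67 -0.    1.24 -1.66]
delta tool now (mm) [ 215.5    6.6 -126.3] turn 0.02
after turn (mm) [ 215.5    6.6 -126.3]
```

jog_arm --commands '[1,0,0,0,0,1,0,0,0,0,1,0,0,0,0,1,0,0,-0.015,0,1,0,0,-0.03,0,1,0,0,-0.035,0,1,0,0,-0.035,0,1,0,0,-0.011,0,1,0.02,0,0,0,1,0.035,0.001,0,0,1,0.035,0.001,0,0,1,0.035,0.001,0,0,1,0.035,0.001,0,0,1,0.035,0.001,0,0,1,0.02,0.001,0,0,1,0,0,0,0,1,0,0,0,0]'

```text
t: 11.53
tool_pos: [0.5736, 0.2653, 0.1882]
orientation: [-2.119, -2.319, 0.003]
force: [0.2, -0.9, -0.5]
opening: 0.0437
```

```bash
python3 go.py .575 .265 .0615 95
```

```text
at [0.5736 0.2653 0.1882] ang 95.16 tilt [-1.6e-03 -9.0e-04 -1.0e+00] t 11.53 open 0.0437 q [ 0.35  0.23  1.43 -0.    1.48 -1.31]
delta tool now (mm) [ -0.4   1.5 126.7] turn 0.16
after turn (mm) [ -0.5   1.3 126.7]
```

jog_arm --commands '[1,0,0,0.03,0,1,0,0,0.035,0,1,0,0,0.03,0,1,0,0,0.018,0,1,0,0,0.008,0,1,0,0,0.004,0,1,0,0,0,0,1,0,0,0,0,1,0,0,0,0,0.2,0,0,0,0,-1,0,0,0,0,-1,0,0,0,0,-1,0,0,0,0,-1,0,0,0,0,-1,0,0,0,0]'

```text
t: 12.78
tool_pos: [0.5745, 0.2645, 0.0648]
orientation: [2.122, 2.317, 0.0]
force: [0.4, -1.0, -0.1]
opening: 0.0723
```

```bash
python3 go.py .5997 -.0724 .19 95
```

```text
at [0.5745 0.2645 0.0648] ang 95.02 tilt [ 3.e-04  1.e-04 -1.e+00] t 12.78 open 0.0723 q [ 0.35  0.33  1.54  0.    1.27 -1.31]
delta tool now (mm) [-337.8   -4.4 -125.2] turn 0.02
after turn (mm) [-337.8   -4.3 -125.2]
```

jog_arm --commands '[-1,0,0,-0.02,0,-1,0,0,-0.035,0,-1,0,0,-0.035,0,-1,0,0,-0.03,0,-1,-0.02,0,0,0,-1,-0.035,-0.001,0,0,-1,-0.035,-0.001,0,0,-1,-0.035,-0.001,0,0,-1,-0.035,-0.001,0,0,-1,-0.035,0,0,0,-1,-0.035,0,0,0,-1,-0.035,0,0,0,-1,-0.035,0,0,0,-1,-0.025,0,0,0,-1,-0.013,0,0.02,0,-1,0,0,0.03,0,-1,0,0,0.02,0,-1,0,0,0,0,-1,0,0,0,0]'

```text
t: 14.37
tool_pos: [0.5988, -0.0724, 0.1135]
orientation: [-2.12, -2.314, 0.003]
force: [-0.1, 0.2, 0.3]
opening: 0.093
```

```bash
python3 go.py .5997 -.0724 .062 95; python3 - <<'E'
from h import *
for n in("side","top"):
    c=robot.read_camera(n);cv2.imwrite(f'pics/{n}4.png',c["img"])
E
```

```text
at [ 0.5988 -0.0724  0.1135] ang 95.02 tilt [-3.2e-03  7.0e-04 -1.0e+00] t 14.37 open 0.093 q [-0.21  0.21  1.59  0.    1.34 -1.86]
delta tool now (mm) [-0.1  1.  51.5] turn 0.02
after turn (mm) [-0.1  0.9 51.5]
```

View pics/side4.png

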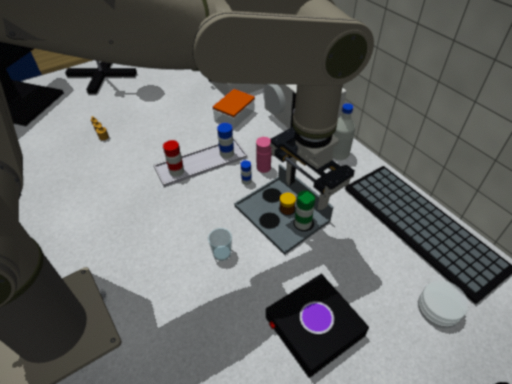

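View pics/top4.png

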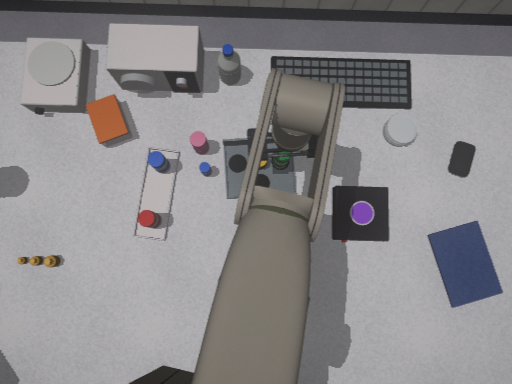

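Red (148,219 top) and blue (156,161 top) stand upright in the tray; the beaker is untouched. Green next.

jog_arm --commands '[-1,0,0,0.025,0,-1,0,0,0.02,0,-1,0,0,0.005,0,-1,0,0,0,0,1,0,0,0,0,1,0,0,0,0,1,0,0,0,0,1,0,0,0,0,1,0,0,0,0,1,0,0,0,0,1,0,0,0,0,1,0,0,0,0,1,0,0,0,0,1,0,0,0,0]'

```text
t: 15.63
tool_pos: [0.6, -0.0726, 0.0646]
orientation: [-2.122, -2.317, 0.0]
force: [-0.8, -0.0, -0.5]
opening: 0.0436
```

```bash
python3 go.py .4955 .2736 .192 95
```

```text
at [ 0.6    -0.0726  0.0646] ang 95.02 tilt [-1.e-04  0.e+00 -1.e+00] t 15.63 open 0.0436 q [-0.21  0.26  1.63 -0.    1.25 -1.86]
delta tool now (mm) [ 354.   -73.8 -127.4] turn 0.02
after turn (mm) [ 354.   -73.9 -127.4]
```

jog_arm --commands '[1,0,0,-0.015,0,1,0,0,-0.03,0,1,0,0,-0.035,0,1,0,0,-0.035,0,1,0,0,-0.012,0,1,0.02,-0.004,0,0,1,0.035,-0.0075,0,0,1,0.035,-0.0075,0,0,1,0.035,-0.0075,0,0,1,0.035,-0.0075,0,0,1,0.035,-0.0075,0,0,1,0.035,-0.0075,0,0,1,0.035,-0.0075,0,0,1,0.035,-0.0075,0,0,1,0.035,-0.0075,0,0,1,0.019,-0.003,0,0,1,0,0,0,0,1,0,0,0,0]'

```text
t: 17.13
tool_pos: [0.494, 0.2742, 0.1906]
orientation: [-2.119, -2.319, 0.002]
force: [-0.2, -0.2, -0.4]
opening: 0.0438
```

```bash
python3 go.py .4955 .2736 .0626 95
```

```text
at [0.494  0.2742 0.1906] ang 95.16 tilt [-1.2e-03 -9.0e-04 -1.0e+00] t 17.13 open 0.0438 q [ 0.42  0.05  1.62 -0.    1.47 -1.24]
delta tool now (mm) [ -0.6   1.6 128. ] turn 0.16
after turn (mm) [ -0.7   1.4 128. ]
```

jog_arm --commands '[1,0,0.001,0.03,0,1,0,0,0.035,0,1,0,0,0.03,0,1,0,0,0.018,0,1,0,0,0.009,0,1,0,0,0.005,0,1,0,0,0,0,1,0,0,0,0,1,0,0,0,0,0.2,0,0,0,0,-1,0,0,0,0,-1,0,0,0,0,-1,0,0,0,0,-1,0,0,0,0,-1,0,0,0,0,-1,0,0,0,0]'

```text
t: 18.47
tool_pos: [0.4958, 0.2737, 0.0647]
orientation: [-2.122, -2.317, -0.0]
force: [0.8, 0.6, -0.2]
opening: 0.079
```

```bash
python3 go.py .594 -.013 .18 95
```

```text
at [0.4958 0.2737 0.0647] ang 95.02 tilt [ 0.e+00  1.e-04 -1.e+00] t 18.47 open 0.079 q [ 0.41  0.17  1.74  0.    1.24 -1.24]
delta tool now (mm) [-294.1   72.7 -115.3] turn 0.02
after turn (mm) [-294.1   72.8 -115.3]
```

jog_arm --commands '[-1,0,0,-0.02,0,-1,0,0,-0.035,0,-1,0,0,-0.035,0,-1,0,0,-0.025,0,-1,-0.02,0.005,0,0,-1,-0.035,0.009,0,0,-1,-0.035,0.009,0,0,-1,-0.035,0.009,0,0,-1,-0.035,0.009,0,0,-1,-0.035,0.009,0,0,-1,-0.035,0.009,0,0,-1,-0.035,0.008,0,0,-1,-0.029,0.006,0,0,-1,0,0,0,0,-1,0,0,0,0,-1,0,0,0,0]'

```text
t: 19.8
tool_pos: [0.594, -0.0125, 0.1794]
orientation: [-2.122, -2.315, -0.0]
force: [-0.7, 0.3, -0.0]
opening: 0.0928
```

```bash
python3 go.py .594 -.013 .014 95; python3 - <<'E'
from seg import *
Z=dict(red=.104,red2=.104,blue=.104,green=.104,yellow=.05,violet=.045)
for n in("side",):
    c=robot.read_camera(n)
    for k,L in segs(c,n).items():
        for ce,s in L: print(n,k,np.round(ce,1),s.tolist(),np.round(at_z(c,*ce,Z[k]),4))
    cv2.imwrite("pics/s5.png",c["img"])
E
```

```text
at [ 0.594  -0.0125  0.1794] ang 94.99 tilt [-5.e-04  6.e-04 -1.e+00] t 19.8 open 0.0928 q [-0.11  0.14  1.55  0.    1.45 -1.77]
delta tool now (mm) [ -0.6  -0.  165.4] turn -0.01
after turn (mm) [-5.000e-01 -1.000e-01  1.654e+02]
side red [170.7 147.8] [163, 140, 16, 17, 194] [0.4143 0.2691 0.104 ]
side red [173.7 166.4] [168, 162, 12, 9, 65] [0.3896 0.1993 0.104 ]
side blue [347.1 107.8] [342, 103, 11, 11, 99] [0.9258 0.139  0.104 ]
side blue [224.6 130. ] [217, 122, 16, 17, 202] [0.5715 0.2534 0.104 ]
side blue [225.9 148. ] [219, 144, 14, 8, 75] [0.5353 0.1856 0.104 ]
side blue [245.4 165.4] [241, 160, 10, 12, 94] [0.5418 0.0998 0.104 ]
side blue [245.9 177.9] [242, 176, 9, 5, 33] [0.5186 0.0614 0.104 ]
side green [197.4 136.6] [191, 132, 14, 11, 122] [0.4952 0.2704 0.104 ]
side yellow [ 97.8 126.4] [91, 117, 15, 18, 115] [0.2941 0.5471 0.05  ]
side yellow [287.3 198.5] [280, 193, 16, 13, 155] [ 0.593  -0.0137  0.05  ]
side violet [316.4 317. ] [302, 304, 29, 27, 623] [ 0.4526 -0.2991  0.045 ]
```

View pics/s5.png

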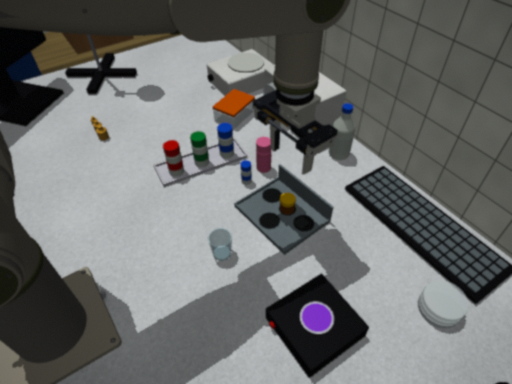

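jog_arm --commands '[-1,0,0,0.03,0,-1,0,0,0.035,0,-1,0,0,0.035,0,-1,0,0,0.03,0,-1,0,0,0.022,0,-1,0,0,0.01,0,-1,0,0,0.002,0,-1,0,0,0,0,-1,0,0,0,0]' --grip_force 15

```text
t: 20.6
tool_pos: [0.5957, -0.0125, 0.0176]
orientation: [2.12, 2.316, 0.003]
force: [0.5, -0.0, 0.3]
opening: 0.093
```

```bash
python3 go.py .594 -.0132 .014 95
```

```text
at [ 0.5957 -0.0125  0.0176] ang 95.06 tilt [ 2.7e-03 -2.0e-04 -1.0e+00] t 20.6 open 0.093 q [-0.11  0.3   1.68  0.    1.16 -1.77]
delta tool now (mm) [-0.6 -1.8  3.6] turn 0.06
after turn (mm) [-0.6 -1.8  3.6]
```

jog_arm --commands '[-1,0,-0.001,0.002,0,-1,0,0,0,0,1,0,0,0,0,1,0,0,0,0,1,0,0,0,0,1,0,0,0,0,1,0,0,0,0,1,0,0,0,0,1,0,0,0,0,1,0,0,0,0,1,0,0,0,0,1,0,0,0,0]'

```text
t: 21.6
tool_pos: [0.5933, -0.0129, 0.0136]
orientation: [-2.122, -2.317, 0.0]
force: [0.9, -0.6, -0.4]
opening: 0.0404
```

```bash
python3 go.py .4526 -.2997 .12 95
```

```text
at [ 0.5933 -0.0129  0.0136] ang 95.02 tilt [-0. -0. -1.] t 21.6 open 0.0404 q [-0.11  0.3   1.68 -0.    1.16 -1.77]
delta tool now (mm) [-273.3 -165.2 -106.4] turn 0.02
after turn (mm) [-273.4 -165.1 -106.4]
```

jog_arm --commands '[1,0,0,-0.015,0,1,0,0,-0.03,0,1,0,0,-0.035,0,1,0,0,-0.026,0,1,-0.018,-0.011,0,0,1,-0.03,-0.018,0,0,1,-0.03,-0.018,0,0,1,-0.03,-0.018,0,0,1,-0.03,-0.018,0,0,1,-0.03,-0.018,0,0,1,-0.03,-0.018,0,0,1,-0.03,-0.018,0,0,1,-0.03,-0.018,0,0,1,-0.015,-0.01,0,0,1,0,0,0,0,1,0,0,0,0,1,0,0,0,0]'

```text
t: 23.02
tool_pos: [0.4529, -0.2988, 0.1195]
orientation: [-2.122, -2.316, -0.001]
force: [1.3, -0.3, -1.0]
opening: 0.0404
```

```bash
python3 go.py .4526 -.2997 .0526 95
```

```text
at [ 0.4529 -0.2988  0.1195] ang 95.0 tilt [-0.e+00  6.e-04 -1.e+00] t 23.02 open 0.0404 q [-0.68  0.05  1.76  0.    1.33 -2.34]
delta tool now (mm) [-0.9 -0.4 66.9] turn 0.0
after turn (mm) [-0.9 -0.4 66.9]
```

jog_arm --commands '[1,-0.001,0,0.02,0,1,0,0,0.025,0,1,0,0,0.012,0,1,0,0,0.006,0,1,0,0,0.002,0,1,0,0,0,0,1,0,0,0,0,1,0,0,0,0]'

```text
t: 23.68
tool_pos: [0.4538, -0.3009, 0.056]
orientation: [2.12, 2.315, 0.0]
force: [0.1, -0.6, -1.2]
opening: 0.0405
```

```bash
python3 go.py .4526 -.2997 .0526 95;python3 -c "
from h import *
c=robot.read_camera('side');a=c['img'][230:380,240:400];cv2.imwrite('pics/s6.png',cv2.resize(a,None,fx=4,fy=4,interpolation=cv2.INTER_CUBIC))"
```

```text
at [ 0.4538 -0.3009  0.056 ] ang 95.03 tilt [ 0.0017 -0.0013 -1.    ] t 23.68 open 0.0405 q [-0.68  0.12  1.81 -0.    1.21 -2.34]
delta tool now (mm) [ 1.3 -1.1  3.4] turn 0.03
after turn (mm) [ 1.3 -1.1  3.4]
```

View pics/s6.png

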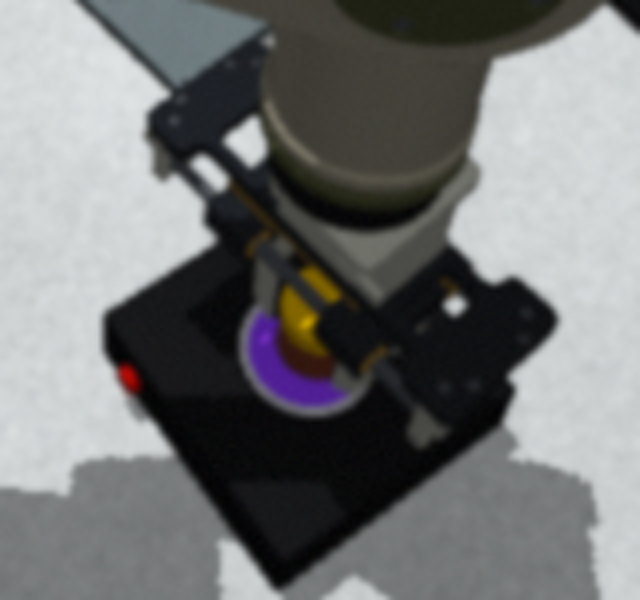

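jog_arm --commands '[1,0.001,0,0.002,0,1,0,0,0,0,1,0,0,0,0,1,0,0,0,0,0.5,0,0,0,0,0,0,0,0,0,-1,0,0,0,0,-1,0,0,0,0,-1,0,0,0,0,-1,0,0,0,0,-1,0,0,0,0]'

```text
t: 24.65
tool_pos: [0.4528, -0.2994, 0.0527]
orientation: [2.122, 2.316, -0.0]
force: [-0.0, 0.3, -0.7]
opening: 0.0751
```

```bash
python3 go.py .535 -.018 .19 95
```

```text
at [ 0.4528 -0.2994  0.0527] ang 95.02 tilt [ 1.e-04 -1.e-04 -1.e+00] t 24.65 open 0.0751 q [-0.68  0.12  1.81 -0.    1.21 -2.34]
delta tool now (mm) [ 273.1  106.5 -137.3] turn 0.02
after turn (mm) [ 273.2  106.4 -137.3]
```

jog_arm --commands '[-1,0,0,0,0,-1,0,0,-0.015,0,-1,0,0,-0.03,0,-1,0,0,-0.04,0,-1,0,0,-0.04,0,-1,0,0,-0.012,0,-1,0.02,0.008,0,0,-1,0.035,0.014,0,0,-1,0.035,0.014,0,0,-1,0.035,0.014,0,0,-1,0.035,0.014,0,0,-1,0.035,0.014,0,0,-1,0.035,0.014,0,0,-1,0.035,0.007,0,0,-1,0,0,0,0]'

```text
t: 25.9
tool_pos: [0.5286, -0.0209, 0.1894]
orientation: [-2.115, -2.32, -0.003]
force: [0.2, -0.0, -0.1]
opening: 0.0929
```

```bash
python3 go.py .5745 .2645 .19 95; python3 - <<'E'
from seg import *
Z=dict(red=.104,red2=.104,blue=.104,green=.104,yellow=.089,violet=.045)
for n in("side","top"):
    c=robot.read_camera(n)
    for k,L in segs(c,n).items():
        for ce,s in L: print(n,k,np.round(ce,1),s.tolist(),np.round(at_z(c,*ce,Z[k]),4))
    cv2.imwrite(f"pics/{n}7.png",c["img"])
E
```

```text
at [ 0.5286 -0.0209  0.1894] ang 95.29 tilt [ 1.0e-04  2.5e-03 -1.0e+00] t 25.9 open 0.0929 q [-0.14 -0.05  1.72  0.    1.46 -1.8 ]
delta tool now (mm) [2.8e+02 7.2e+01 2.0e-01] turn 0.29
after turn (mm) [280.3  70.6  -0.6]
side red [170.6 147.9] [163, 140, 16, 17, 198] [0.4142 0.2691 0.104 ]
side red [173.9 166.4] [168, 162, 12, 9, 67] [0.3901 0.1991 0.104 ]
side blue [347.1 107.7] [342, 103, 11, 11, 98] [0.926 0.139 0.104]
side blue [224.5 130.1] [217, 122, 15, 17, 197] [0.5709 0.2531 0.104 ]
side blue [226.1 148. ] [219, 144, 14, 8, 79] [0.5359 0.1854 0.104 ]
side blue [245.4 165.4] [241, 160, 10, 12, 94] [0.5418 0.0998 0.104 ]
side blue [245.9 177.9] [242, 176, 9, 5, 33] [0.5186 0.0614 0.104 ]
side green [197.5 136.6] [191, 132, 14, 10, 121] [0.4954 0.2705 0.104 ]
side yellow [ 97.8 126.5] [91, 117, 15, 18, 114] [0.2874 0.4901 0.089 ]
side yellow [319.5 306.8] [310, 297, 21, 21, 353] [ 0.4539 -0.2997  0.089 ]
side violet [314.7 321.3] [302, 306, 29, 25, 280] [ 0.444  -0.3042  0.045 ]
top red [145.9 217.8] [138, 210, 16, 16, 196] [0.419  0.2799 0.104 ]
top blue [227.4  49.1] [223, 44, 10, 11, 90] [0.8906 0.0833 0.104 ]
top blue [155.4 158.7] [148, 151, 16, 16, 189] [0.5764 0.264  0.104 ]
top blue [204.4 167. ] [200, 162, 10, 11, 79] [0.5576 0.1333 0.104 ]
top yellow [365.5 210.5] [358, 204, 16, 14, 174] [ 0.4541 -0.2988  0.089 ]
top yellow [ 21.1 259.9] [18, 257, 7, 7, 36] [0.3026 0.5991 0.089 ]
top yellow [ 34.6 260.5] [30, 257, 10, 8, 62] [0.302  0.5644 0.089 ]
top yellow [ 50. 261.] [45, 256, 11, 11, 100] [0.3017 0.5245 0.089 ]
top violet [358.4 214.9] [352, 203, 19, 21, 114] [ 0.4456 -0.2913  0.045 ]
```

View pics/side7.png

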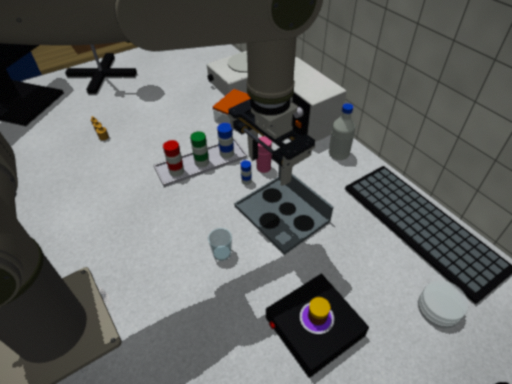

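View pics/top7.png

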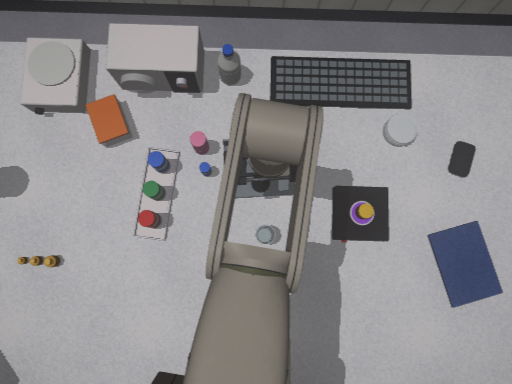

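jog_arm --commands '[-1,0.02,0.005,0,0,-1,0.035,0.009,0,0,-1,0.035,0.009,0,0,-1,0.035,0.009,0,0,-1,0.035,0.009,0,0,-1,0.035,0.009,0,0,-1,0.035,0.009,0,0,-1,0.035,0.009,0,0,-1,0.016,0.003,0,0,-1,0,0,0.03,0,-1,0,0,0.035,0,-1,0,0,0.015,0,-1,0,0,0,0,-1,0,0,0,0,-1,0,0,0,0]' --grip_force 25

```text
t: 27.25
tool_pos: [0.5757, 0.2586, 0.1114]
orientation: [2.123, 2.314, 0.003]
force: [0.7, 0.4, 0.5]
opening: 0.093
```

```bash
python3 go.py .5755 .2643 .063 95
```

```text
at [0.5757 0.2586 0.1114] ang 94.95 tilt [ 2.1e-03  5.0e-04 -1.0e+00] t 27.25 open 0.093 q [ 0.34  0.28  1.51 -0.    1.34 -1.32]
delta tool now (mm) [ 5.6  0.2 48.4] turn -0.05
after turn (mm) [ 5.7  0.3 48.4]
```

jog_arm --commands '[-1,0.0055,0,0,0,-1,0,0,0.02,0,-1,0,0,0.02,0,-1,0,0,0.007,0,-1,0,0,0,0,-1,0,0,0,0,1,0,0,0,0,1,0,0,0,0,1,0,0,0,0,1,0,0,0,0,1,0,0,0,0,1,0,0,0,0,1,0,0,0,0,1,0,0,0,0,1,0,0,0,0,1,0,0,0,0]'

```text
t: 28.58
tool_pos: [0.5739, 0.2649, 0.0626]
orientation: [-2.122, -2.317, 0.0]
force: [-0.0, -0.4, 0.1]
opening: 0.0435
```

```bash
python3 go.py .5873 .0497 .19 95
```

```text
at [0.5739 0.2649 0.0626] ang 95.02 tilt [-1.e-04 -0.e+00 -1.e+00] t 28.58 open 0.0435 q [ 0.35  0.34  1.54  0.    1.26 -1.31]
delta tool now (mm) [-215.6   -5.5 -127.4] turn 0.02
after turn (mm) [-215.6   -5.4 -127.4]
```

jog_arm --commands '[1,0,0,-0.015,0,1,0,0,-0.03,0,1,0,0,-0.035,0,1,0,0,-0.035,0,1,0,0,-0.012,0,1,-0.02,0,0,0,1,-0.035,-0.001,0,0,1,-0.035,-0.001,0,0,1,-0.035,-0.001,0,0,1,-0.035,-0.001,0,0,1,-0.035,-0.001,0,0,1,-0.02,0,0,0,1,0,0,0,0,1,0,0,0,0,1,0,0,0,0]'

```text
t: 29.83
tool_pos: [0.5874, 0.0508, 0.1889]
orientation: [-2.122, -2.315, 0.0]
force: [0.4, -0.4, -2.0]
opening: 0.0434
```

```bash
python3 go.py .5873 .0497 .0646 95
```

```text
at [0.5874 0.0508 0.1889] ang 95.0 tilt [-1.e-03  5.e-04 -1.e+00] t 29.83 open 0.0434 q [-0.    0.12  1.56  0.    1.47 -1.66]
delta tool now (mm) [-1.100e+00 -1.000e-01  1.243e+02] turn 0.0
after turn (mm) [ -1.1  -0.2 124.3]
```

jog_arm --commands '[1,-0.0005,0,0.03,0,1,0,0,0.035,0,1,0,0,0.03,0,1,0,0,0.017,0,1,0,0,0.008,0,1,0,0,0.003,0,1,0,0,0,0,1,0,0,0,0,1,0,0,0,0]'

```text
t: 30.58
tool_pos: [0.5892, 0.05, 0.0686]
orientation: [2.12, 2.315, 0.003]
force: [-0.2, 0.5, -2.0]
opening: 0.0434
```

```bash
python3 go.py .5873 .0497 .0646 95
```

```text
at [0.5892 0.05   0.0686] ang 95.04 tilt [ 0.0031 -0.     -1.    ] t 30.58 open 0.0434 q [-0.    0.22  1.67 -0.    1.25 -1.66]
delta tool now (mm) [-0.2 -1.9  4. ] turn 0.04
after turn (mm) [-0.2 -1.9  4. ]
```

jog_arm --commands '[1,0,0,0.002,0,1,0,0,0,0,1,0,0,0,0,1,0,0,0,0,0.3,0,0,0,0,-1,0,0,0,0,-1,0,0,0,0,-1,0,0,0,0,-1,0,0,0,0,-1,0,0,0,0,-1,0,0,0,0]'

```text
t: 31.5
tool_pos: [0.5878, 0.0498, 0.0647]
orientation: [2.122, 2.317, 0.0]
force: [0.6, -0.3, -1.1]
opening: 0.0791
```

```bash
python3 go.py .4957 .2737 .19 95
```

```text
at [0.5878 0.0498 0.0647] ang 95.02 tilt [ 2.e-04 -0.e+00 -1.e+00] t 31.5 open 0.0791 q [-0.    0.23  1.67 -0.    1.24 -1.66]
delta tool now (mm) [ 231.1  -72.2 -125.3] turn 0.02
after turn (mm) [ 231.1  -72.3 -125.3]
```

Blue is back. Next green, from the middle of the tray.

jog_arm --commands '[-1,0,0,-0.02,0,-1,0,0,-0.035,0,-1,0,0,-0.04,0,-1,0,0,-0.03,0,-1,0.02,-0.006,0,0,-1,0.035,-0.011,0,0,-1,0.035,-0.011,0,0,-1,0.035,-0.011,0,0,-1,0.035,-0.011,0,0,-1,0.035,-0.011,0,0,-1,0.025,-0.008,0,0,-1,0.011,-0.003,0,0,-1,0,0,0.03,0,-1,0,0,0.035,0,-1,0,0,0.015,0,-1,0,0,0,0,-1,0,0,0,0,-1,0,0,0,0]'

```text
t: 33.0
tool_pos: [0.4971, 0.2736, 0.1113]
orientation: [2.122, 2.315, 0.003]
force: [-0.6, 0.1, 0.7]
opening: 0.0932
```

```bash
python3 go.py .4957 .2737 .0625 95
```

```text
at [0.4971 0.2736 0.1113] ang 94.99 tilt [ 2.e-03  7.e-04 -1.e+00] t 33.0 open 0.0932 q [ 0.41  0.12  1.7  -0.    1.32 -1.24]
delta tool now (mm) [ 0.2 -1.4 48.8] turn -0.01
after turn (mm) [ 0.2 -1.3 48.8]
```

jog_arm --commands '[-1,0,0,0.02,0,-1,0,0,0.02,0,-1,0,0,0.007,0,-1,0,0,0,0,-1,0,0,0,0,1,0,0,0,0,1,0,0,0,0,1,0,0,0,0,1,0,0,0,0,1,0,0,0,0,1,0,0,0,0,1,0,0,0,0,1,0,0,0,0,1,0,0,0,0,1,0,0,0,0]'

```text
t: 34.25
tool_pos: [0.4958, 0.2736, 0.0626]
orientation: [-2.122, -2.317, 0.0]
force: [-0.7, 0.5, -0.3]
opening: 0.0437
```

```bash
python3 go.py .600 -.0726 .19 95
```

```text
at [0.4958 0.2736 0.0626] ang 95.02 tilt [-1.e-04 -0.e+00 -1.e+00] t 34.25 open 0.0437 q [ 0.41  0.17  1.74 -0.    1.23 -1.24]
delta tool now (mm) [-354.    73.5 -127.4] turn 0.02
after turn (mm) [-353.9   73.6 -127.4]
```

jog_arm --commands '[1,0,0,-0.015,0,1,0,0,-0.03,0,1,0,0,-0.035,0,1,0,0,-0.035,0,1,0,0,-0.015,0,1,-0.02,0.004,0,0,1,-0.035,0.0075,0,0,1,-0.035,0.0075,0,0,1,-0.035,0.0075,0,0,1,-0.035,0.0075,0,0,1,-0.035,0.0075,0,0,1,-0.035,0.0075,0,0,1,-0.035,0.0075,0,0,1,-0.035,0.0075,0,0,1,-0.035,0.0075,0,0,1,-0.019,0.002,0,0,1,0,0,0,0,1,0,0,0,0,1,0,0,0,0]'

```text
t: 35.83
tool_pos: [0.5997, -0.072, 0.1922]
orientation: [-2.121, -2.316, 0.0]
force: [0.3, -0.1, -2.2]
opening: 0.0436
```

```bash
python3 go.py .600 -.0726 .0646 95
```

```text
at [ 0.5997 -0.072   0.1922] ang 95.01 tilt [-9.e-04  7.e-04 -1.e+00] t 35.83 open 0.0436 q [-0.2   0.15  1.51  0.    1.48 -1.86]
delta tool now (mm) [ -0.7   0.4 127.6] turn 0.01
after turn (mm) [ -0.6   0.3 127.6]
```

jog_arm --commands '[1,0,0,0.03,0,1,0,0,0.035,0,1,0,0,0.03,0,1,0,0,0.018,0,1,0,0,0.008,0,1,0,0,0.004,0,1,0,0,0.001,0,1,0,0,0,0,1,0,0,0,0,1,0,0,0,0]'

```text
t: 36.67
tool_pos: [0.6013, -0.0728, 0.0685]
orientation: [2.12, 2.315, 0.002]
force: [-0.3, -0.4, -0.5]
opening: 0.0434
```

```bash
python3 go.py .600 -.0726 .0646 95
```

```text
at [ 0.6013 -0.0728  0.0685] ang 95.02 tilt [ 2.9e-03 -6.0e-04 -1.0e+00] t 36.67 open 0.0434 q [-0.21  0.26  1.62 -0.    1.26 -1.86]
delta tool now (mm) [ 0.3 -1.3  3.9] turn 0.02
after turn (mm) [ 0.3 -1.3  3.9]
```

jog_arm --commands '[1,0,0,0.002,0,1,0,0,0,0,1,0,0,0,0,1,0,0,0,0,0.3,0,0,0,0,-1,0,0,0,0,-1,0,0,0,0,-1,0,0,0,0,-1,0,0,0,0,-1,0,0,0,0,-1,0,0,0,0]'

```text
t: 37.58
tool_pos: [0.6001, -0.0726, 0.0647]
orientation: [2.122, 2.317, 0.0]
force: [0.2, 0.1, -0.4]
opening: 0.079
```

```bash
python3 go.py .417 .2807 .19 95
```

```text
at [ 0.6001 -0.0726  0.0647] ang 95.02 tilt [ 1.e-04 -0.e+00 -1.e+00] t 37.58 open 0.079 q [-0.21  0.26  1.63 -0.    1.25 -1.86]
delta tool now (mm) [ 368.  -151.4 -125.3] turn 0.02
after turn (mm) [ 367.9 -151.6 -125.3]
```

jog_arm --commands '[-1,0,0,-0.02,0,-1,0,0,-0.035,0,-1,0,0,-0.04,0,-1,0,0,-0.03,0,-1,0.02,-0.008,0,0,-1,0.035,-0.0145,0,0,-1,0.035,-0.0145,0,0,-1,0.035,-0.0145,0,0,-1,0.035,-0.0145,0,0,-1,0.035,-0.0145,0,0,-1,0.035,-0.0145,0,0,-1,0.035,-0.0145,0,0,-1,0.035,-0.0145,0,0,-1,0.035,-0.0145,0,0,-1,0.033,-0.013,0,0,-1,0,0,0.03,0,-1,0,0,0.03,0,-1,0,0,0.015,0,-1,0,0,0,0,-1,0,0,0,0]'

```text
t: 39.25
tool_pos: [0.4162, 0.2804, 0.1141]
orientation: [-2.121, -2.316, 0.003]
force: [0.2, 0.5, 1.1]
opening: 0.0933
```

```bash
python3 go.py .4175 .2807 .062 95
```

```text
at [0.4162 0.2804 0.1141] ang 95.03 tilt [-0.0018 -0.001  -1.    ] t 39.25 open 0.0933 q [ 0.49 -0.06  1.88 -0.    1.33 -1.17]
delta tool now (mm) [ 0.2  1.4 52.1] turn 0.03
after turn (mm) [ 0.2  1.3 52.1]
```

jog_arm --commands '[-1,0,0,0.02,0,-1,0,0,0.02,0,-1,0,0,0.01,0,-1,0,0,0,0,-1,0,0,0,0,1,0,0,0,0,1,0,0,0,0,1,0,0,0,0,1,0,0,0,0,1,0,0,0,0,1,0,0,0,0,1,0,0,0,0,1,0,0,0,0,1,0,0,0,0,1,0,0,0,0]'

```text
t: 40.5
tool_pos: [0.4169, 0.2807, 0.0646]
orientation: [-2.122, -2.317, 0.0]
force: [-0.1, 0.1, -0.8]
opening: 0.0436
```

```bash
python3 go.py .535 -.0182 .192 95
```

```text
at [0.4169 0.2807 0.0646] ang 95.02 tilt [-1.e-04 -0.e+00 -1.e+00] t 40.5 open 0.0436 q [ 0.49  0.    1.92 -0.    1.23 -1.17]
delta tool now (mm) [-308.1   91.5 -127.4] turn 0.02
after turn (mm) [-308.1   91.6 -127.4]
```

jog_arm --commands '[1,0,0,-0.015,0,1,0,0,-0.03,0,1,0,0,-0.035,0,1,0,0,-0.035,0,1,0,0,-0.013,0,1,-0.018,0.005,0,0,1,-0.034,0.01,0,0,1,-0.034,0.01,0,0,1,-0.034,0.01,0,0,1,-0.034,0.01,0,0,1,-0.034,0.01,0,0,1,-0.034,0.01,0,0,1,-0.034,0.01,0,0,1,-0.034,0.01,0,0,1,-0.018,0.0065,0,0,1,0,0,0,0,1,0,0,0,0,1,0,0,0,0]'

```text
t: 42.0
tool_pos: [0.5344, -0.0175, 0.1918]
orientation: [-2.121, -2.315, 0.001]
force: [0.4, 1.0, -1.0]
opening: 0.0439
```

```bash
python3 go.py .535 -.0182 .0666 95
```

```text
at [ 0.5344 -0.0175  0.1918] ang 95.01 tilt [-1.4e-03  7.0e-04 -1.0e+00] t 42.0 open 0.0439 q [-0.13 -0.03  1.7   0.    1.47 -1.79]
delta tool now (mm) [ -0.9   0.7 125.2] turn 0.01
after turn (mm) [ -0.8   0.5 125.2]
```

jog_arm --commands '[1,0,0,0.03,0,1,0,0,0.035,0,1,0,0,0.03,0,1,0,0,0.016,0,1,0,0,0.008,0,1,0,0,0.004,0,1,0,0,0.001,0,1,0,0,0,0,1,0,0,0,0,1,0,0,0,0,1,0,0,0,0]'

```text
t: 42.92
tool_pos: [0.5359, -0.0182, 0.0698]
orientation: [2.121, 2.315, 0.002]
force: [0.5, -0.1, -1.2]
opening: 0.0436
```

```bash
python3 go.py .535 -.0182 .0666 95
```

```text
at [ 0.5359 -0.0182  0.0698] ang 95.01 tilt [ 2.e-03 -2.e-04 -1.e+00] t 42.92 open 0.0436 q [-0.13  0.08  1.82  0.    1.24 -1.79]
delta tool now (mm) [ 0.1 -0.9  3.2] turn 0.01
after turn (mm) [ 0.1 -0.9  3.2]
```

Lower the last bit, release, lift and back off toward the starting side for a clear view.

jog_arm --commands '[1,0,0,0.002,0,1,0,0,0,0,1,0,0,0,0,1,0,0,0,0,0.3,0,0,0,0,-1,0,0,0,0,-1,0,0,0,0,-1,0,0,0,0,-1,0,0,0,0,-1,0,0,0,0,-1,0,0,0,0,-1,0,0,0,0,-1,0,0,-0.015,0,-1,0,0,-0.03,0,-1,0,0,-0.04,0,-1,0,0,-0.04,0]'

```text
t: 44.25
tool_pos: [0.5338, -0.0179, 0.1919]
orientation: [-2.12, -2.315, 0.003]
force: [1.2, 0.6, 0.2]
opening: 0.0933
```

jog_arm --commands '[-1,0.02,-0.006,0,0,-1,0.037,-0.016,0,0,-1,0.037,-0.016,0,0,-1,0.037,-0.016,0,0,-1,0.037,-0.016,0,0,-1,0.037,-0.016,0,0,-1,0.037,-0.016,0,0,-1,0.037,-0.016,0,0,-1,0.037,-0.016,0,0,-1,0.037,-0.016,0,0,-1,0.037,-0.016,0,0,-1,0.037,-0.016,0,0,-1,0.037,-0.016,0,0,-1,0,0,0,0,-1,0,0,0,0]'

```text
t: 45.5
tool_pos: [0.2957, 0.4282, 0.1914]
orientation: [2.117, 2.321, -0.001]
force: [0.3, -0.4, 0.2]
opening: 0.0929
```

```bash
python3 go.py .535 -.0182 .2 95; python3 - <<'E'
from seg import *
Z=dict(red=.106,red2=.106,blue=.106,green=.106,yellow=.089,violet=.045)
for n in("side","top"):
    c=robot.read_camera(n)
    for k,L in segs(c,n).items():
        for ce,s in L: print(n,k,np.round(ce,1),s.tolist(),np.round(at_z(c,*ce,Z[k]),4))
    m=cv2.inRange(cv2.cvtColor(c["img"],cv2.COLOR_BGR2HSV),np.array((45,100,30)),np.array((95,255,255)))
    nn,l,s,ce=cv2.connectedComponentsWithStats(m)
    for i in range(1,nn):
        if s[i,4]>60: print(n,"green",ce[i],at_z(c,*ce[i],.106))
    cv2.imwrite(f"pics/{n}9.png",c["img"])
E
```

```text
at [0.2957 0.4282 0.1914] ang 95.26 tilt [-4.e-04 -4.e-04 -1.e+00] t 45.5 open 0.0929 q [ 0.87 -0.07  1.74  0.    1.47 -0.79]
delta tool now (mm) [-466.5  197.4   -8.5] turn 0.26
after turn (mm) [-465.6  199.5   -8.6]
side red [270.3 195.7] [262, 187, 19, 20, 240] [ 0.533  -0.0228  0.106 ]
side red [269.9 216.2] [266, 214, 8, 7, 27] [ 0.4963 -0.0732  0.106 ]
side blue [347.3 107.3] [342, 103, 11, 11, 87] [0.9258 0.1383 0.106 ]
side blue [245.3 165.3] [241, 160, 10, 12, 91] [0.5407 0.0985 0.106 ]
side blue [272.3 170.7] [264, 163, 18, 18, 229] [0.5859 0.0439 0.106 ]
side green [306.  196.6] [297, 190, 19, 14, 215] [ 0.6006 -0.0725  0.106 ]
side yellow [ 97.7 126.2] [91, 117, 15, 17, 108] [0.2874 0.4914 0.089 ]
side yellow [319.5 306.6] [310, 297, 21, 21, 347] [ 0.4542 -0.2995  0.089 ]
side violet [314.6 321.3] [302, 306, 29, 25, 276] [ 0.4439 -0.3041  0.045 ]
side green [305.77300613 199.09509202] [ 0.59539768 -0.07831238  0.106     ]
side green [302.88118812 218.55445545] [ 0.55344074 -0.12047704  0.106     ]
top red [261.3 176.1] [254, 169, 16, 15, 184] [ 0.5369 -0.0183  0.106 ]
top blue [227.4  49.1] [223, 44, 10, 11, 89] [0.8895 0.083  0.106 ]
top blue [236.3 155.6] [229, 148, 16, 16, 199] [0.5904 0.0495 0.106 ]
top blue [204.3 166.9] [200, 162, 10, 10, 77] [0.5575 0.1333 0.106 ]
top yellow [365.5 210.5] [358, 204, 16, 14, 172] [ 0.4542 -0.2988  0.089 ]
top violet [358.4 214.9] [352, 203, 19, 21, 111] [ 0.4458 -0.2913  0.045 ]
top green [282.07608696 153.13043478] [ 0.60047901 -0.07229132  0.106     ]
```

View pics/side9.png

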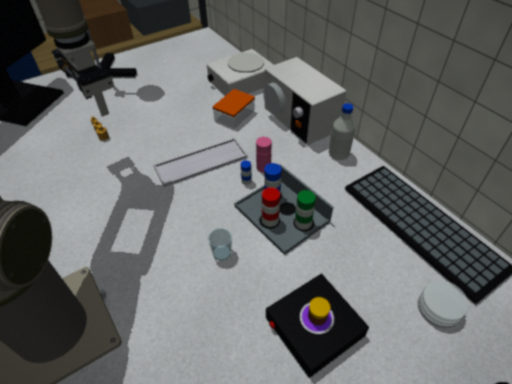

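View pics/top9.png

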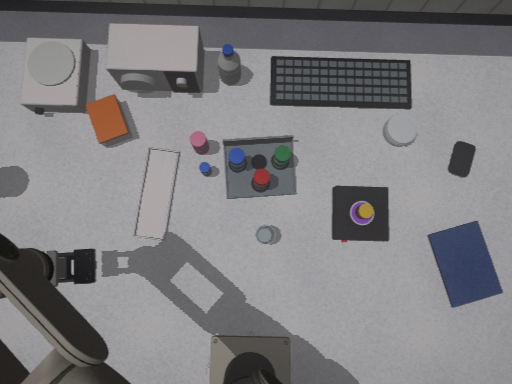

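All three bottles stand on their pads (top view: blue 236,156; green 282,153; red 261,176), each within about 3 mm of where it started. The jar sits on the window (365,210) and the beaker (265,235) has not moved.

```bash
python3 -c "
from plant import robot
print(robot.close_job())"
```

```text
the job is handed in; nothing more can be done
None
```

I moved the red, blue and green bottles to the tray, set the jar on the violet window, and put each bottle back on its own place in the bay. I handed the job in at about 45.6 s of the 125 s. No verdict is reported.

What the last top-view measurements showed:
- **Bottles:** each is upright and within about 3 mm of its start (limit 15 mm).
- **Jar:** upright, about 2 mm from the window centre in both views (limit 15 mm).
- **Beaker:** it looks unmoved in the pictures.
- **Gripper:** open and well clear of everything.

Where checks disagreed:
- **Side view:** it put red and blue 3–5 mm from their starts, because my colour outline also took in part of the cap's side there. The top view did not have that effect.
- **Early network finds:** these were up to about 12 mm off for the window, and the top view missed red, so I used colour centres that agreed between both cameras.
- **Side-view finger check:** one finger looked about 10 mm off before the first grasp, but the top view matched the commanded position and the grasp closed cleanly at 44 mm.

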